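# Refit the wing nut that holds a desk fan's rotor

## Robot

A 6-joint arm with a two-finger parallel gripper is mounted at the origin on the work surface. World frame = base frame: x ahead of the robot, y to its left, z up, the work surface at z = 0. Lengths are in m, angles in rad, forces in N, time in s.
With the tool pointing down it reaches from about 0.35 to 0.775 m from the base axis. Payload 7.3 kg.
Tool frame: the origin (TCP) lies on the mounting face of the last link; the fingertips stand 178 mm ahead of it and the grasp point (between the pads) lies 159 mm ahead of it (robot.tcp_to_tips is the distance from the TCP to the fingertips, in m); z points along the fingers, y is the direction in which the jaws open and shut (so a half turn about z gives the same grasp; the last joint's range is limited). The gripper opens to 92 mm and grips with 3 to 60 N. Pads are 19 mm wide; open, the fingers measure 130 mm over their backs; the gripper's body (75 mm by 190 mm) begins 47 mm behind the grasp point.
Start: joints at [-1.369, 0.342, 1.524, -0, 1.275, -0.146], TCP at [0.179, -0.494, 0.405] pointing down, gripper open.
Joint ranges: [-2.53, 2.53], [-0.77, 2.02], [0.04, 2.7], [-1, 4.14], [0.28, 2.66], [-3.11, 3.11]. Speed limits (rad/s): [2.57, 2.57, 3.14, 3.14, 3.14, 3.14].

## Interface

Orientations are given as [roll, pitch, yaw] about the fixed x, y, z axes, in that order (R = Rz(yaw) Ry(pitch) Rx(roll)).
In Python, from cell import robot, viewer gives the robot as it stands.
- The arm moves only by the shell command python3 -m creep 'ROWS' [OPENING] [FORCE]. ROWS is JSON, a list that holds one entry, the list of rows, each a list of 6 numbers: the shift along the world's x, y, z in mm, then the turn, a rotation vector about the world's x, y, z in degrees. A call has 1 to 5 rows; each row shifts and turns the pose as measured when the row begins; what a row does not reach is not made up. A row lasts 1/12 s, in which the tool goes at most 41.7 mm and 7.16 degrees, less where a joint would pass 70% of its speed; a pose out of reach is approached as far as the arm can. A call with a gripper value outside its range is refused whole. OPENING is the closure, from -1 (fully open) to 1 (shut), set as the call begins (- or left out, the last holds). The fingers move at their own pace and stop on an object; FORCE is the grip in N (left out, the last holds). Time passes only in rows, so rows that do not move let the fingers close. It gives the time, the measured TCP pose, the force and the opening at its end, in the units of the state.
- robot.observe(): the state, without advancing time (a new reading comes with each control period).
- viewer.read_camera(name): name is "scene" or "top" or "wrist"; returns the picture (384x512x3 uint8, blue, green, red); there is no depth.
- viewer.camera_model(name): a dict with "fx", "fy", "cx", "cy" (pixels), "pose" (4x4, takes a point from camera to world coordinates); the wrist camera has in their place "mount" (4x4, takes a point from camera to tool coordinates, whose origin is the TCP and whose axes are the flange's). Camera axes: x right, y up, looking along -z (the intrinsics and any distortion apply to the point x, -y, -z); pixel columns grow to the right and rows downward; lengths in m; the calibration is good to about 2 mm. The wrist camera is an equidistant fisheye: a pixel r from the principal point sees the ray r / f radians off the axis. A picture is of the moment at which its call begins: read the wrist's pose just before it. camera_model takes no time and is no camera call.
- robot.hand_in(): hands the job in, once; it reports no verdict.
The state is a dict: "time": time; "qpos": joint angles; "qvel": joint speeds; "joint_efforts": joint torques, N m; "tool_pos": TCP position; "tool_rot": TCP orientation; "contact_force": force on the tool from outside, world axes, zero at the start; "torque": the same for the moment, N m; "opening": finger opening in m.
Only numpy, scipy, OpenCV 4.12 (cv2) and the standard library are available. Lean on these libraries where they do the work, as an engineer would, in place of code of your own. Each camera call takes 0.05 s, during which the arm holds its last target. There are 200 camera calls.

## Task

Set the orange wing nut level on the white threaded collar of the fan, its white marks lined up with those on the grey hub so that it first rests on top of the thread. Turn it gently backward (counter-clockwise from above) until you feel it drop into the thread starts, then forward (clockwise) until it is fully down on the grey hub, without ever forcing it, and let go. Leave the screwdriver, the black can and the steel washer where they are.

Things in the scene. Friction and masses are not known exactly. Their poses are not given: they have to be found in the camera images.
- hub (a point): Centre of the flat top of the grey hub disc of a fan (disc 92 mm across, 75 mm above the table), z up. Three white marks on the disc at 0, 120 and 240 deg from this frame's x axis, 29 to 43 mm out. A white collar (36 mm over its thread, 34 mm high) rises from it: coarse three-start right-hand thread, 22.5 mm a turn. Three gaps 120 deg apart let the nut's lugs drop in.
- land (a point): On the collar's axis, 30 mm above the hub disc: height of the flat lands between the gaps, on which the nut's lugs first rest. With the marks of nut and hub in line (within 10 deg) the lugs are on the lands. How the collar stands is not measured: the gaps then lie 15 to 65 deg back (counter-clockwise), to be found by feel. A solid stop jams 12 to 20 deg after the drop.
- fan: Desk fan lying on its back, five blue blades, fixed; origin on its axis on the table, 75 mm below the hub face, axes as the hub. Blades reach 106 mm, wire guard 118 mm from the axis, all below the hub face. Turning the nut forward before it has dropped jams after 15 to 60 deg on the same stops. Free turning takes under 0.04 N m; a jam or the hard stop at the bottom is felt as more.
- nut_bar (a point): Centre of the grip bar on top of the orange wing nut (loose, upright, 60 g, stands on the table). The bar runs along this frame's x: 44 mm long, 12 mm wide (y), 22 mm high, on the nut's axis; its top is the nut's top. Under it a closed cap 50 mm across, its top 11 mm and its open foot 51 mm below this point. Bore 38 mm (chamfered to 43 mm at its mouth), 36 mm deep.
- nut_foot (a point): Centre of the nut's lower rim, 51 mm below the centre of its bar; same axes. Three lugs inside, 14 mm above the rim, at 0, 120 and 240 deg from x; white marks on the cap show them. On the lands the rim is about 18 mm above the hub disc.
- nut: The wing nut, origin at the centre of its lower rim. At the gaps it drops about 8 mm by its own weight if free to slide, for instance with the fingers set 2 to 4 mm wider than the bar and turning it like a fork; its rim is then about 10 mm above the hub disc. From the stop, 2.7 rad forward brings the rim onto the disc; after 0.4 rad more turning stops hard.
- screwdriver: Screwdriver with a red handle lying on the table beyond the work; a bystander.
- can: Black plastic can, 40 mm in diameter, 50 mm high, standing, origin at its underside; a bystander.
- washer: Steel washer, 48 mm in diameter, 5 mm thick, lying on the table, origin at its underside; it is not used here.

How it is judged:
By the outcome, as a careful person would: the job done as asked, in the order asked, and still so for the second after the job is handed in, with the robot touching nothing.
It also fails if it takes over 72 s, if anything falls off the work surface, if the arm or the gripper's body presses on something with over 40 N, if the wrist force passes 120 N, or if a joint passes its speed limit or range.

## Working session

There is one attempt and no reset: what is moved stays moved. The work goes in short steps, Python scripts to look and compute and a shell command to move; the robot and the scene stay as the last step left them, time stands still between calls to the robot, and variables do not carry over. Pictures are saved under pics/ and viewed, about 8 in all and at most 12, crops included, and the job is handed in when it is done.

```bash
mkdir -p pics; ls
python3 - <<'E'
from cell import robot, viewer
import cv2, numpy as np
s=robot.observe(); print({k:np.round(v,3).tolist() for k,v in s.items()})
a=viewer.read_camera("scene"); b=viewer.read_camera("top")
cv2.imwrite("pics/s0.png",a); cv2.imwrite("pics/t0.png",b)
cv2.imwrite("pics/both.png",cv2.resize(np.vstack([a,b]),(800*512*1//800,0) if 0 else (400,600)))
for n in("scene","top","wrist"):
  print(n,{k:np.round(v,4).tolist() if not isinstance(v,str) else v for k,v in viewer.camera_model(n).items()})
E
```

```text
pics
{'time': 0.0, 'qpos': [-1.369, 0.343, 1.525, 0.0, 1.275, -0.146], 'qvel': [-0.001, 0.001, 0.001, 0.0, -0.002, 0.001], 'joint_efforts': [-0.001, -43.124, -24.422, 0.072, 0.056, -0.0], 'tool_pos': [0.179, -0.493, 0.404], 'tool_rot': [-3.14, -0.0, 0.348], 'contact_force': [0.255, 0.519, -0.303], 'torque': [0.004, -0.053, -0.027], 'opening': 0.092}
scene {'fx': 355.8161, 'fy': 355.8161, 'cx': 259.175, 'cy': 194.8935, 'pose': [[-0.5152, -0.4608, 0.7227, 1.2209], [0.8571, -0.2745, 0.436, 0.4712], [-0.0026, 0.844, 0.5364, 0.5665], [0.0, 0.0, 0.0, 1.0]]}
top {'fx': 372.9564, 'fy': 372.9564, 'cx': 248.8831, 'cy': 189.2369, 'pose': [[-0.0252, 0.987, -0.1586, 0.4667], [-0.9997, -0.0253, 0.0013, 0.0993], [-0.0027, 0.1586, 0.9873, 0.8655], [0.0, 0.0, 0.0, 1.0]]}
wrist {'fx': 297.3186, 'fy': 297.3186, 'cx': 255.3529, 'cy': 186.3995, 'mount': [[-0.001, 0.9596, 0.2814, 0.0758], [1.0, 0.0009, 0.0003, -0.0012], [-0.0, 0.2814, -0.9596, 0.0199], [0.0, 0.0, 0.0, 1.0]]}
```

View pics/t0.png

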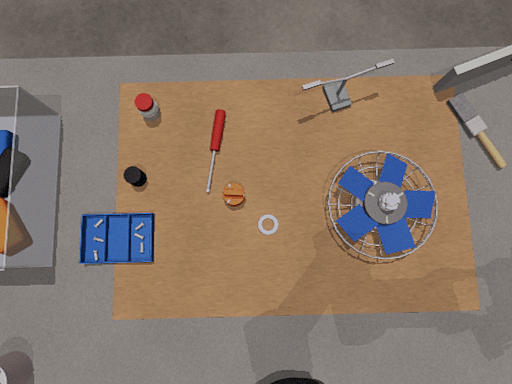

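View pics/s0.png

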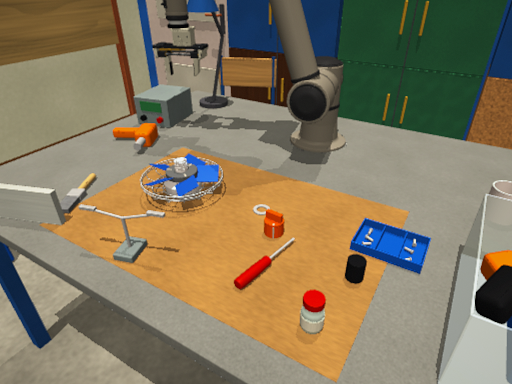

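```bash
cat > h.py <<'E'
from cell import robot, viewer
import cv2, numpy as np
from scipy.spatial.transform import Rotation as Ro
def snap(name,f=None):
    s=robot.observe(); im=viewer.read_camera(name); m=viewer.camera_model(name)
    if name=="wrist":
        T=np.eye(4);T[:3,:3]=Ro.from_euler('xyz',s['tool_rot']).as_matrix();T[:3,3]=s['tool_pos'];P=T@np.array(m['mount'])
    else: P=np.array(m['pose'])
    if f: cv2.imwrite(f,im); np.savez(f+'.npz',P=P)
    return im,P,m
def cast(name,P,m,uv,z):
    uv=np.atleast_2d(np.asarray(uv,float)); d=(uv-[m['cx'],m['cy']])/[m['fx'],m['fy']]
    if name=="wrist":
        th=np.linalg.norm(d,axis=1,keepdims=True)+1e-12
        d=np.hstack([d/th*np.sin(th),np.cos(th)])
    else: d=np.hstack([d,np.ones((len(d),1))])
    w=(d*[1,-1,-1])@P[:3,:3].T
    return P[:3,3]+w*((z-P[2,3])/w[:,2])[:,None]
def proj(name,P,m,X):
    c=(np.atleast_2d(X)-P[:3,3])@P[:3,:3]*[1,-1,-1]
    if name=="wrist":
        r=np.linalg.norm(c[:,:2],axis=1,keepdims=True);d=c[:,:2]/r*np.arctan2(r,c[:,2:])
    else:d=c[:,:2]/c[:,2:]
    return d*[m['fx'],m['fy']]+[m['cx'],m['cy']]
E
python3 - <<'E'
from h import *
m=viewer.camera_model("top");P=np.array(m['pose'])
print(cast("top",P,m,[[233,195]],.045),cast("top",P,m,[[385,203]],.075),cast("top",P,m,[[391,202]],.109),cast("top",P,m,[[268,224]],.0),cast("top",P,m,[[210,190]],.0))
E
```

```text
[[0.58647093 0.1338592  0.045     ]] [[ 0.5565742  -0.19106425  0.075     ]] [[ 0.55444895 -0.19097394  0.109     ]] [[0.52313765 0.05598346 0.        ]] [[0.60629168 0.18957827 0.        ]]
```

```bash
R='[[[30,25,0,0,0,0],[30,25,0,0,0,0],[30,25,0,0,0,0],[30,25,0,0,0,0],[30,25,0,0,0,0]]]'; python3 -m creep '[[[30,25,0,0,0,0],[30,25,0,0,0,0],[30,25,0,0,0,0],[30,25,0,0,0,0],[30,25,0,0,0,0]]]'; python3 -m creep '[[[30,25,0,0,0,0],[30,25,0,0,0,0],[30,25,0,0,0,0],[30,25,0,0,0,0],[30,25,0,0,0,0]]]'
```

```text
time: 0.52
tool_pos: [0.3277, -0.3683, 0.4015]
tool_rot: [-3.138, 0.003, 0.334]
contact_force: [1.4, -1.5, -0.4]
opening: 0.0917
time: 0.93
tool_pos: [0.4833, -0.2352, 0.4003]
tool_rot: [-3.135, 0.004, 0.333]
contact_force: [0.9, -0.7, 0.3]
opening: 0.0916
```

```bash
python3 -m creep '[[[22,25,0,0,0,0],[0,0,0,0,0,0]]]'
python3 - <<'E'
from h import *
im,P,m=snap("wrist","pics/w1.png")
print(proj("wrist",P,m,[[.5555,-.191,.075],[.5555,-.191,.109]]))
cv2.imwrite("pics/w1b.png",cv2.resize(im,(800,600)))
E
```

```text
time: 1.1
tool_pos: [0.51, -0.2042, 0.3992]
tool_rot: [-3.133, 0.003, 0.338]
contact_force: [-0.7, -0.1, 0.8]
opening: 0.0918
[[261.943906   128.50854404]
 [262.43619193 131.97391771]]
```

View pics/w1b.png

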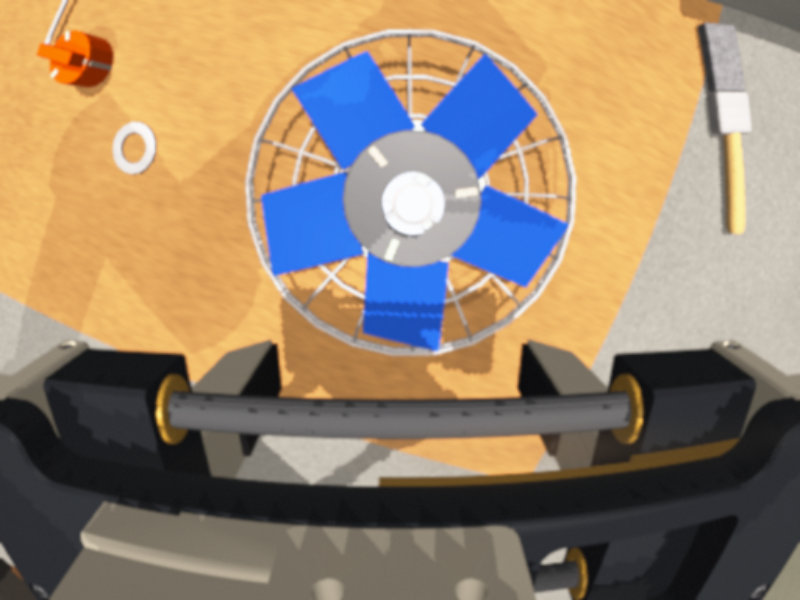

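Run:
```python
from h import *
im=cv2.imread("pics/w1.png");P=np.load("pics/w1.png.npz")['P'];m=viewer.camera_model("wrist")
hsv=cv2.cvtColor(im,cv2.COLOR_BGR2HSV).astype(int)
v,u=np.mgrid[:384,:512]; uv=np.c_[u.ravel(),v.ravel()]
near=(np.hypot(u-264,v-127)<56)
low=near&(hsv[...,1]<80)
# disc: largest low-sat component after opening
k=cv2.morphologyEx(low.astype(np.uint8),cv2.MORPH_OPEN,np.ones((9,9)))
cs,_=cv2.findContours(k,cv2.RETR_EXTERNAL,cv2.CHAIN_APPROX_NONE)
c=max(cs,key=cv2.contourArea)[:,0]; 
W=cast("wrist",P,m,c,.075)[:,:2]
from scipy.optimize import least_squares
r=least_squares(lambda p:np.hypot(*(W-p[:2]).T)-p[2],[.556,-.191,.046],loss='soft_l1',f_scale=.0005).x
print("disc",r)
w=near&(hsv[...,1]<60)&(hsv[...,2]>175)
X=cast("wrist",P,m,uv[w.ravel()],.075)[:,:2]-r[:2]
rad=np.hypot(*X.T);a=np.degrees(np.arctan2(X[:,1],X[:,0]))
s=(rad>.030)&(rad<.043)
print(s.sum(),np.sort(np.round(a[s])).tolist())
ph=np.degrees(np.angle(np.exp(3j*np.radians(a[s])).mean()))/3; print("hub phase mod120",ph)
# collar top
X=cast("wrist",P,m,uv[(w&(np.hypot(u-264,v-130)<22)).ravel()],.109)[:,:2];print("collar top mean",X.mean(0),(X.min(0)+X.max(0))/2,np.ptp(X,axis=0))
o=(hsv[...,0]<12)&(hsv[...,1]>200)&(u<90)&(v<70); 
print("nut",cast("wrist",P,m,[[u[o].mean(),v[o].mean()]],.035))
```

```text
disc [ 0.5574235  -0.19188281  0.04469131]
1848 [-180.0, -180.0, -180.0, -179.0, -179.0, -179.0, -179.0, -179.0, -179.0, -179.0, -178.0, -178.0, -178.0, -178.0, -178.0, -178.0, -178.0, -178.0, -177.0, -177.0, -177.0, -177.0, -177.0, -177.0, -177.0, -177.0, -176.0, -176.0, -176.0, -176.0, -176.0, -176.0, -176.0, -176.0, -175.0, -175.0, -175.0, -175.0, -175.0, -175.0, -175.0, -175.0, -174.0, -174.0, -174.0, -174.0, -174.0, -174.0, -173.0, -173.0, -173.0, -173.0, -173.0, -173.0, -173.0, -173.0, -172.0, -172.0, -172.0, -172.0, -172.0, -172.0, -172.0, -171.0, -171.0, -171.0, -171.0, -171.0, -171.0, -171.0, -171.0, -170.0, -170.0, -170.0, -170.0, -170.0, -170.0, -170.0, -169.0, -169.0, -169.0, -169.0, -169.0, -169.0, -169.0, -168.0, -168.0, -168.0, -168.0, -168.0, -168.0, -168.0, -168.0, -167.0, -167.0, -167.0, -167.0, -167.0, -167.0, -167.0, -167.0, -166.0, -166.0, -166.0, -166.0, -166.0, -166.0, -165.0, -165.0, -165.0, -165.0, -165.0, -165.0, -165.0, -165.0, -164.0, -164.0, -164.0, -164.0, -164.0, -164.0, -164.0, -163.0, -163.0, -163.0, -163.0, -163.0, -163.0, -163.0, -163.0, -163.0, -16
[... 11280 characters left out ...]
 170.0, 170.0, 170.0, 170.0, 170.0, 171.0, 171.0, 171.0, 171.0, 171.0, 171.0, 171.0, 172.0, 172.0, 172.0, 172.0, 172.0, 172.0, 172.0, 172.0, 173.0, 173.0, 173.0, 173.0, 173.0, 173.0, 173.0, 173.0, 174.0, 174.0, 174.0, 174.0, 174.0, 174.0, 175.0, 175.0, 175.0, 175.0, 175.0, 175.0, 175.0, 175.0, 176.0, 176.0, 176.0, 176.0, 176.0, 176.0, 176.0, 177.0, 177.0, 177.0, 177.0, 177.0, 177.0, 177.0, 178.0, 178.0, 178.0, 178.0, 178.0, 178.0, 178.0, 178.0, 178.0, 179.0, 179.0, 179.0, 179.0, 179.0, 179.0, 179.0, 179.0, 180.0, 180.0, 180.0]
hub phase mod120 39.29779083864661
collar top mean [ 0.55822356 -0.19212847] [ 0.55844407 -0.19227109] [0.03836013 0.0389241 ]
nut [[0.58901911 0.11045263 0.035     ]]
```

Run:
```python
from h import *
im=cv2.imread("pics/w1.png");P=np.load("pics/w1.png.npz")['P'];m=viewer.camera_model("wrist")
c=np.array([.5578,-.192])
v,u=np.mgrid[:384,:512]; uv=np.c_[u.ravel(),v.ravel()]
X=cast("wrist",P,m,uv,.075)[:,:2]-c; r=np.hypot(*X.T); a=np.degrees(np.arctan2(X[:,1],X[:,0]))
g=cv2.cvtColor(im,cv2.COLOR_BGR2GRAY).ravel().astype(float)
s=(r>.030)&(r<.042); print(np.percentile(g[s],[10,50,85,95,99]))
t=s&(g>np.median(g[s])+25)
n,l,st,ce=cv2.connectedComponentsWithStats(t.reshape(384,512).astype(np.uint8))
for i in range(1,n):
  if st[i,4]>15: 
    q=cast("wrist",P,m,[ce[i]],.075)[0,:2]-c; print(st[i,4],ce[i],np.hypot(*q),np.degrees(np.arctan2(q[1],q[0])))
```

```text
[158. 181. 185. 238. 249.]
66 [241.18181818  99.40909091] 0.036116599722308546 58.34848475590992
69 [298.27536232 122.89855072] 0.035771007746536666 -63.598493196363954
67 [250.70149254 158.50746269] 0.035770659280220336 177.54090213876128
```

```bash
python3 -m creep '[[[5,39,0,0,0,0],[5,39,0,0,0,0],[5,39,0,0,0,0],[5,39,0,0,0,0],[5,39,0,0,0,0]]]'; python3 -m creep '[[[5,39,-15,0,0,0],[5,39,-15,0,0,0],[5,39,-15,0,0,0],[0,0,0,0,0,0]]]';  python3 - <<'E'
from h import *
print(robot.observe()['qpos'])
im,P,m=snap("wrist","pics/w2.png")
cv2.imwrite("pics/w2b.png",cv2.resize(im,(800,600)))
E
```

```text
time: 1.57
tool_pos: [0.5313, -0.0158, 0.3966]
tool_rot: [-3.136, 0.01, 0.324]
contact_force: [1.2, -0.4, -0.3]
opening: 0.0918
time: 1.9
tool_pos: [0.5448, 0.1054, 0.3512]
tool_rot: [-3.137, 0.009, 0.323]
contact_force: [-2.0, 0.4, -0.0]
opening: 0.0918
[0.0523222  0.4455912  1.51845664 0.00263171 1.18738927 1.29919435]
```

View pics/w2b.png

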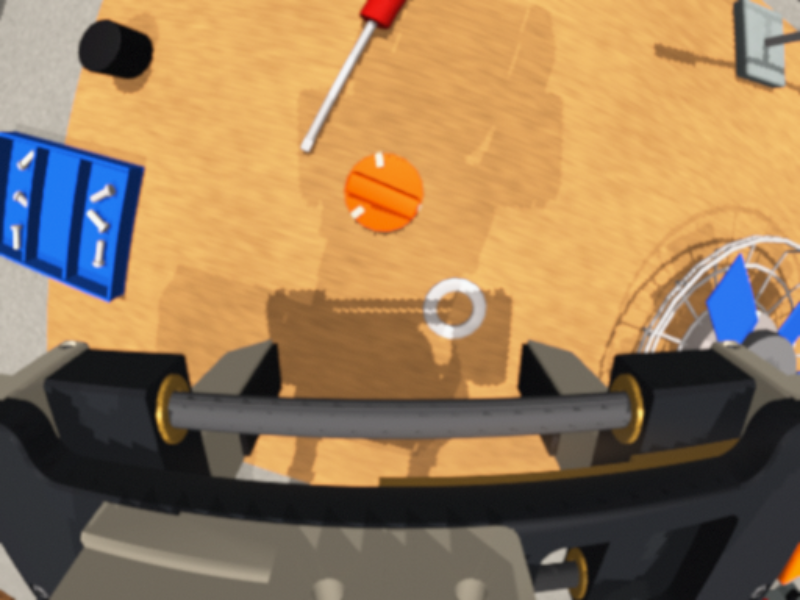

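Run:
```python
from h import *
im=cv2.imread("pics/w2.png");P=np.load("pics/w2.png.npz")['P'];m=viewer.camera_model("wrist")
hsv=cv2.cvtColor(im,cv2.COLOR_BGR2HSV).astype(int)
v,u=np.mgrid[:384,:512]; near=np.hypot(u-246,v-123)<32
o=((hsv[...,0]<14)&(hsv[...,1]>195)&near).astype(np.uint8)
o=cv2.morphologyEx(o,cv2.MORPH_OPEN,np.ones((3,3)))
cs,_=cv2.findContours(o,0,1); c=cv2.convexHull(max(cs,key=cv2.contourArea))[:,0]
W=cast("wrist",P,m,c,.040)[:,:2].astype(np.float32)
(ce,r)=cv2.minEnclosingCircle(W*1000); print("encl",ce,r)
w=(hsv[...,1]<110)&(hsv[...,2]>200)&near
n,l,st,cc=cv2.connectedComponentsWithStats(w.astype(np.uint8))
cen=np.array(ce)/1000
for i in range(1,n):
  if st[i,4]>4:
    q=cast("wrist",P,m,[cc[i]],.04)[0,:2]; d=q-cen; print(st[i,4],cc[i],q,np.hypot(*d),np.degrees(np.arctan2(d[1],d[0])))
p=cast("wrist",P,m,np.array([[353,175],[419,207]])/1.5625,.062)[:,:2]; d=p[1]-p[0]; print("bar",p,p.mean(0),np.hypot(*d),np.degrees(np.arctan2(d[1],d[0])))
cr=im[85:160,200:292]; cv2.imwrite("pics/w2c.png",cv2.resize(cr,None,fx=6,fy=6,interpolation=cv2.INTER_CUBIC))
```

```text
encl (582.1087646484375, 135.03268432617188) 23.090402603149414
46 [242.30434783 101.52173913] [0.60931428 0.14313348] 0.028385961652844658 16.581594292602166
38 [228.18421053 135.5       ] [0.57324001 0.14598378] 0.014091892191453743 129.00231895860895
bar [[0.59631508 0.15327404]
 [0.59051164 0.11126054]] [0.59341336 0.13226729] 0.04241243175389252 -97.86465815260453
```

View pics/w2c.png

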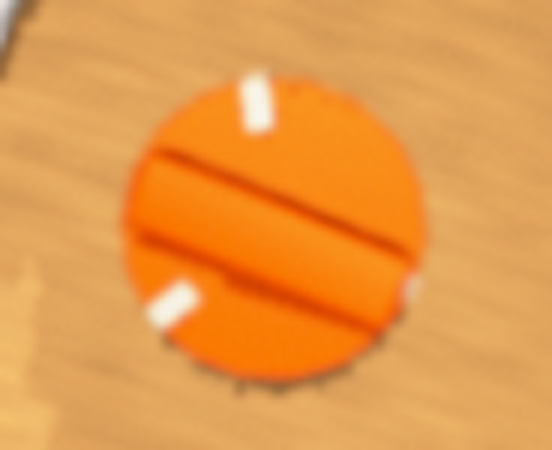

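Run:
```python
from h import *
P=np.load("pics/w2.png.npz")['P'];m=viewer.camera_model("wrist")
f=lambda q,z:cast("wrist",P,m,np.array(q,float)/6+[200,85]-.42,z)[:,:2]
E=f([[122,228],[427,228],[275,75],[275,381]],.04);print(E, np.linalg.norm(E[0]-E[1]),np.linalg.norm(E[2]-E[3]),E.mean(0))
M=f([[257,103],[173,305]],.04)
# bar top outer edges
B=f([[160,150],[410,252],[137,235],[375,332]],.062)
print(B,B.mean(0))
for a,b in((0,1),(2,3)): d=B[b]-B[a];print(np.degrees(np.arctan2(d[1],d[0])))
C=E.mean(0)
for q in M:d=q-C;print(np.hypot(*d),np.degrees(np.arctan2(d[1],d[0])))
d=M[0]-M[1];print(np.hypot(*d),np.degrees(np.arctan2(d[1],d[0])))
```

```text
[[0.58297977 0.15761312]
 [0.59847864 0.11044674]
 [0.61436872 0.14163851]
 [0.56655887 0.12595807]] 0.04964758573129167 0.05031558132310815 [0.5905965  0.13391411]
[[0.59849691 0.15366237]
 [0.59553985 0.11321275]
 [0.58515649 0.15307335]
 [0.58228399 0.11428662]] [0.59036931 0.13355877]
-94.18115711135992
-94.23552510796532
0.020632228468687053 26.01832168119756
0.020907770380438347 145.37445132691343
0.035857693776079815 -4.525892473002611
```

```bash
python3 -m creep '[[[6,4,-10,0,0,6.9],[6,4,-10,0,0,6.9],[6,4,-10,0,0,6.9],[6,4,-10,0,0,6.9],[6,4,-10,0,0,6.9]]]'; python3 -m creep '[[[5,3,-10,0,0,6.9],[5,3,-10,0,0,6.9],[3,2,-10,0,0,6.9],[2,2,-5,0,0,6.9],[0,0,0,0,0,4]]]' 0.2; python3 -m creep '[[[0,0,0,0,0,0]]]'
```

```text
time: 2.37
tool_pos: [0.576, 0.1148, 0.3039]
tool_rot: [3.139, 0.008, 0.943]
contact_force: [1.4, 0.4, 0.0]
opening: 0.0914
time: 2.78
tool_pos: [0.593, 0.1131, 0.2666]
tool_rot: [3.141, 0.011, 1.515]
contact_force: [0.5, 0.1, -0.4]
opening: 0.0631
time: 2.87
tool_pos: [0.5932, 0.1107, 0.2664]
tool_rot: [3.141, 0.012, 1.516]
contact_force: [0.3, 0.1, -0.0]
opening: 0.0568
```

```bash
python3 -m creep '[[[-3,23,0,0.65,0,-1.1],[0,0,0,0,0,0]]]'; python3 -m creep '[[[0,0,-10,0,0,0],[0,0,0,0,0,0]]]'
```

```text
time: 3.03
tool_pos: [0.5908, 0.1294, 0.2669]
tool_rot: [-3.141, 0.001, 1.486]
contact_force: [-0.2, 0.5, 0.1]
opening: 0.0434
time: 3.2
tool_pos: [0.5911, 0.1268, 0.2571]
tool_rot: [3.14, 0.002, 1.481]
contact_force: [0.3, -0.1, 0.0]
opening: 0.0374
```

```bash
python3 -m creep '[[[-0.5,7,-15,0,0,0.9],[0,2,-15,0,0,0],[0,0,0,0,0,0]]]'
python3 - <<'E'
from h import *
im,P,m=snap("wrist","pics/w3.png")
cv2.imwrite("pics/w3b.png",im[120:384])
s=robot.observe();print(s['tool_pos'],s['tool_rot'],s['opening'])
E
```

```text
time: 3.45
tool_pos: [0.5912, 0.1324, 0.2269]
tool_rot: [3.138, 0.003, 1.492]
contact_force: [-1.3, -0.6, -0.4]
opening: 0.0366
[0.59148312 0.13237446 0.22811783] [3.13700762 0.00324347 1.49193207] 0.03653090855197975
```

View pics/w3b.png

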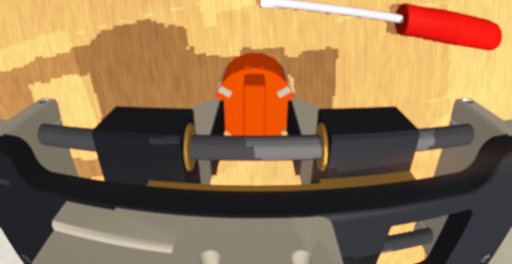

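The bar (column ~254) sits centred and straight between the fingers (206 and 306); descend and grip.

```bash
python3 -m creep '[[[-0.5,1.2,-6,0,0,0],[0,0,0,0,0,0]]]' - ; python3 -m creep '[[[0,0,0,0,0,0],[0,0,0,0,0,0],[0,0,0,0,0,0],[0,0,0,0,0,0],[0,0,0,0,0,0]]]' 1 15
```

```text
time: 3.67
tool_pos: [0.5914, 0.1325, 0.2227]
tool_rot: [3.136, 0.003, 1.49]
contact_force: [-0.3, -0.3, -0.4]
opening: 0.0369
time: 4.08
tool_pos: [0.5921, 0.1318, 0.2251]
tool_rot: [3.132, 0.003, 1.489]
contact_force: [-0.0, 0.5, -1.0]
opening: 0.0118
```

```bash
python3 - <<'E'
from h import *
im=cv2.imread("pics/w3.png");P=np.load("pics/w3.png.npz")['P'];m=viewer.camera_model("wrist")
hsv=cv2.cvtColor(im,cv2.COLOR_BGR2HSV).astype(int);v,u=np.mgrid[:384,:512]
w=(hsv[...,1]<110)&(hsv[...,2]>150)&(abs(u-254)<38)&(abs(v-211)<9)
n,l,st,cc=cv2.connectedComponentsWithStats(w.astype(np.uint8))
Q=[]
for i in range(1,n):
  if st[i,4]>8: q=cast("wrist",P,m,[cc[i]],.04)[0];Q.append(q);print(st[i,4],cc[i],q)
Q=np.array(Q);t=np.array([.5915,.1324]);yaw=1.491
mid=Q.mean(0)[:2]; print(mid-t, np.hypot(*(Q[0]-Q[-1])[:2]), "expected nut centre", mid-.0104*np.array([np.cos(yaw),np.sin(yaw)]))
E
python3 -m creep '[[[0,0,30,0,0,0],[0,0,30,0,0,0],[0,-5,35,0,0,0],[0,-10,40,0,0,0],[-4,-35,20,0,0,0]]]'
```

```text
91 [223.67032967 210.40659341] [0.57292025 0.14630312 0.04      ]
84 [284.19047619 210.88095238] [0.60927221 0.14304412 0.04      ]
[-0.00040377  0.01227362] 0.036497755316947406 expected nut centre [0.59026723 0.13430671]
time: 4.5
tool_pos: [0.5852, 0.0854, 0.3791]
tool_rot: [-3.136, 0.004, 1.495]
contact_force: [0.7, -0.4, 0.1]
opening: 0.0119
```

```bash
python3 -m creep '[[[-3,-35,0,0,0,4.2],[-3,-35,0,0,0,4.2],[-3,-35,0,0,0,4.2],[-3,-35,0,0,0,4.2],[-3,-35,0,0,0,4.2]]]'; python3 -m creep '[[[-3,-35,0,0,0,4.2],[-3,-20,0,0,0,3],[0,0,0,0,0,0],[0,0,0,0,0,0]]]'
```

```text
time: 4.92
tool_pos: [0.5689, -0.0938, 0.389]
tool_rot: [3.13, 0.007, 1.883]
contact_force: [0.7, 0.4, -0.4]
opening: 0.0117
time: 5.25
tool_pos: [0.5607, -0.1585, 0.3896]
tool_rot: [3.13, 0.01, 2.011]
contact_force: [-0.3, -0.7, -0.6]
opening: 0.012
```

```bash
python3 -m creep '[[[-1,-35,0,0.4,0.2,2.2],[0,0,0,0,0,0],[0,0,0,0,0,0]]]'
python3 - <<'E'
from h import *
s=robot.observe(); print(s['tool_pos'],s['tool_rot'],s['torque'])
im,P,m=snap("wrist","pics/w4.png"); a,_,_=snap("scene","pics/s4.png")
a=cv2.resize(a[130:230,120:250],(780,600));cv2.imwrite("pics/w4b.png",np.vstack([cv2.resize(a,(400,308)),cv2.resize(im[120:],(400,206))]))
E
```

```text
time: 5.5
tool_pos: [0.5601, -0.1921, 0.3897]
tool_rot: [3.13, 0.001, 2.05]
contact_force: [0.5, 0.1, -0.6]
opening: 0.012
[ 0.56010885 -0.19207662  0.38968414] [3.12954135e+00 5.50165421e-04 2.04981122e+00] [ 0.05403608 -0.16700481 -0.01534447]
```

View pics/w4b.png

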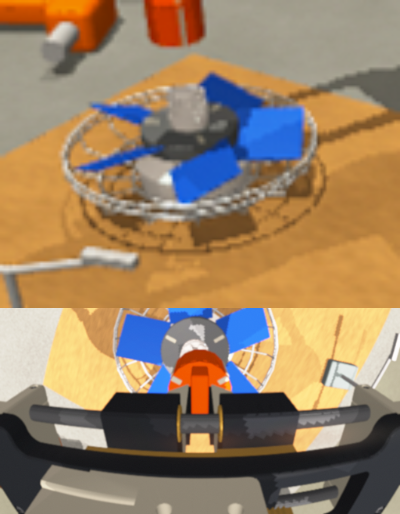

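```bash
python3 -m creep '[[[-0.5,-1.5,-25,0,0,0],[0,0,-20,0,0,0],[0,0,0,0,0,0],[0,0,0,0,0,0]]]'
python3 - <<'E'
from h import *
s=robot.observe(); print(s['tool_pos'],s['tool_rot'],s['torque'],s['contact_force'])
E
```

```text
time: 5.93
tool_pos: [0.5607, -0.1885, 0.3453]
tool_rot: [3.128, 0.004, 2.054]
contact_force: [0.3, 0.1, 0.2]
opening: 0.0117
[ 0.56065052 -0.18852083  0.34531892] [3.12757307 0.00359588 2.05433294] [-0.0150468  -0.11025577 -0.00481563] [0.28854398 0.09799594 0.24730511]
```

```bash
python3 -m creep '[[[-1.3,-6.5,-5,0,0.45,-0.3],[0,0,0,0,0,0]]]'; python3 -m creep '[[[0,-1,-4,0,0,0],[0,0,0,0,0,0]]]'
```

```text
time: 6.1
tool_pos: [0.5598, -0.1939, 0.3415]
tool_rot: [3.134, 0.001, 2.051]
contact_force: [0.3, 0.2, -1.4]
opening: 0.0118
time: 6.27
tool_pos: [0.5602, -0.1951, 0.3388]
tool_rot: [3.133, 0.003, 2.051]
contact_force: [0.2, 0.5, -1.5]
opening: 0.0114
```

```bash
python3 -m creep '[[[-0.5,1.2,-4,0,0,0],[0,0,-2,0,0,0]]]';python3 -m creep '[[[0,0,-4,0,0,0],[0,0,-2,0,0,0]]]'
```

```text
time: 6.43
tool_pos: [0.5599, -0.1941, 0.3337]
tool_rot: [3.131, 0.005, 2.05]
contact_force: [-1.3, 0.1, 0.4]
opening: 0.0119
time: 6.6
tool_pos: [0.5598, -0.1941, 0.3275]
tool_rot: [3.131, 0.005, 2.05]
contact_force: [-1.6, -0.0, 1.5]
opening: 0.012
```

```bash
python3 -m creep '[[[0,0,-3,0,0,0],[0,0,-2,0,0,0]]]';python3 -m creep '[[[0,0,-2,0,0,0],[0,0,0,0,0,0]]]'
```

```text
time: 6.77
tool_pos: [0.5599, -0.1944, 0.3238]
tool_rot: [3.131, 0.008, 2.05]
contact_force: [-1.2, -0.3, 10.2]
opening: 0.0121
time: 6.93
tool_pos: [0.5593, -0.1947, 0.3223]
tool_rot: [3.132, 0.008, 2.05]
contact_force: [-2.9, -0.1, -2.6]
opening: 0.0119
```

```bash
python3 -m creep '[[[0,0,-2,0,0,0]]]';python3 -m creep '[[[0,0,-2,0,0,0]]]'; python3 -m creep '[[[0,0,-1.5,0,0,0]]]'; python3 -c "
from h import *
s=robot.observe(); print(s['torque'],s['contact_force'])"
```

```text
time: 7.02
tool_pos: [0.5591, -0.1947, 0.3204]
tool_rot: [3.132, 0.008, 2.05]
contact_force: [-1.0, 0.4, 0.5]
opening: 0.0121
time: 7.1
tool_pos: [0.559, -0.1947, 0.318]
tool_rot: [3.133, 0.007, 2.05]
contact_force: [-1.4, 0.1, -0.4]
opening: 0.0119
time: 7.18
tool_pos: [0.559, -0.1947, 0.3163]
tool_rot: [3.133, 0.007, 2.05]
contact_force: [-3.1, 0.5, 10.0]
opening: 0.0121
[0.01524776 0.46545819 0.00052102] [-3.08602475  0.45026945 10.03564193]
```

```bash
python3 -m creep '[[[0,0,0,0,0,0],[0,0,0,0,0,0]]]' 0.66
python3 - <<'E'
from h import *
s=robot.observe(); print(s['tool_pos'],s['tool_rot'],s['torque'],s['contact_force'],s['opening'])
im,P,m=snap("wrist","pics/w5.png"); a,_,_=snap("scene","pics/s5.png")
a=a[125:215,130:230];cv2.imwrite("pics/w5b.png",np.vstack([cv2.resize(a,(400,360),interpolation=2),cv2.resize(im[150:300,160:360],(400,240))[:240]]))
E
```

```text
time: 7.35
tool_pos: [0.5594, -0.1947, 0.3159]
tool_rot: [3.131, 0.008, 2.05]
contact_force: [-0.5, -0.3, 0.2]
opening: 0.0155
[ 0.55942208 -0.19468825  0.31594103] [3.13130901 0.00795933 2.04995331] [ 0.03367202 -0.11884626 -0.01860855] [-0.48217601 -0.26204998  0.15882123] 0.015467580132589408
```

View pics/w5b.png

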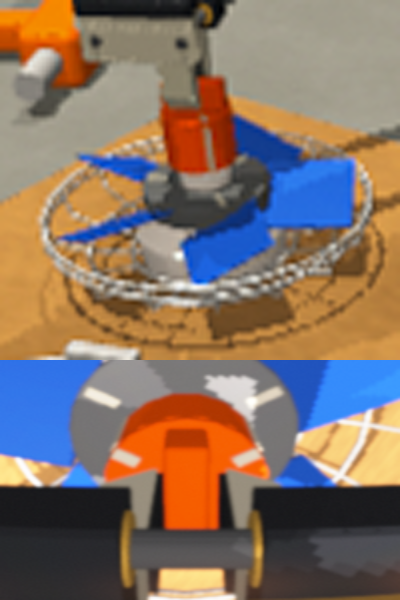

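Run:
```python
from h import *
im=cv2.imread("pics/s5.png");m=viewer.camera_model("scene");P=np.array(m['pose'])
hsv=cv2.cvtColor(im,cv2.COLOR_BGR2HSV).astype(int)
w=(hsv[...,0]<14)&(hsv[...,1]>190)&(hsv[...,2]>110);w[:140]=0;w[172:]=0;w[:,:165]=0;w[:,195:]=0
t=np.linspace(0,6.283,72)
for zf in(.093,.085):
  C=[.559,-.1925]
  X=np.vstack([np.c_[C[0]+.025*np.cos(t),C[1]+.025*np.sin(t),t*0+z] for z in(zf,zf+.04)])
  h=cv2.convexHull(proj("scene",P,m,X).astype(np.float32))
  k=np.zeros(im.shape[:2],np.uint8);cv2.fillConvexPoly(k,np.round(h).astype(int),1)
  print(zf);print([(r,np.where(k[r])[0][[0,-1]].tolist() if k[r].any() else 0,np.where(w[r])[0][[0,-1]].tolist() if w[r].any() else 0) for r in range(142,172,2)])
```

```text
0.093
[(142, 0, 0), (144, 0, [180, 182]), (146, 0, [180, 185]), (148, [176, 184], [180, 185]), (150, [171, 187], [180, 187]), (152, [169, 188], [170, 187]), (154, [169, 188], [170, 186]), (156, [169, 188], [170, 187]), (158, [170, 189], [171, 187]), (160, [170, 189], [171, 187]), (162, [170, 189], [171, 187]), (164, [171, 189], [172, 188]), (166, [171, 188], [173, 186]), (168, [173, 185], 0), (170, 0, 0)]
0.085
[(142, 0, 0), (144, 0, [180, 182]), (146, 0, [180, 185]), (148, 0, [180, 185]), (150, [180, 181], [180, 187]), (152, [172, 187], [170, 187]), (154, [170, 188], [170, 186]), (156, [170, 188], [170, 187]), (158, [170, 188], [171, 187]), (160, [171, 188], [171, 187]), (162, [171, 189], [171, 187]), (164, [171, 189], [172, 188]), (166, [172, 189], [173, 186]), (168, [172, 189], 0), (170, [173, 186], 0)]
```

```bash
cat > chk.py <<'E'
from h import *
s=robot.observe()
im=viewer.read_camera("scene");hsv=cv2.cvtColor(im,cv2.COLOR_BGR2HSV).astype(int)
w=(hsv[...,0]<14)&(hsv[...,1]>190)&(hsv[...,2]>100);w[:135]=0;w[178:]=0
rows=[np.where(w[:,c])[0].max() if w[:,c].any() else 0 for c in range(174,186,2)]
g=cv2.imwrite("pics/c%05.2f.png"%s['time'],im)
print("t%.2f"%s['time'],np.round(np.array(s['tool_pos'])*1000,1),"yaw %.1f"%np.degrees(s['tool_rot'][2]),np.round(s['tool_rot'][:2],3),"F",np.round(s['contact_force'],1),"T",np.round(s['torque'],3),"bottom",np.round(np.mean(rows),2))
E
python3 chk.py; python3 -m creep '[[[-0.9,1,0,0,0,3],[0,0,0,0,0,3],[0,0,0,0,0,3],[0,0,0,0,0,3]]]'; python3 chk.py
```

```text
t7.45 [ 559.4 -194.7  316. ] yaw 117.5 [3.132 0.008] F [-0.5  0.2 -0. ] T [ 0.007 -0.161 -0.035] bottom 165.0
time: 7.83
tool_pos: [0.5588, -0.1936, 0.3159]
tool_rot: [3.131, 0.009, 2.267]
contact_force: [-0.0, 0.2, 0.6]
opening: 0.0152
t7.83 [ 558.8 -193.6  315.9] yaw 129.9 [3.131 0.009] F [-0.   0.2  0.6] T [-0.002 -0.059 -0.026] bottom 166.83
```

```bash
python3 -m creep '[[[0,0.5,0,0,0,3],[0,0,0,0,0,3],[0,0,0,0,0,3]]]'; python3 chk.py;python3 -m creep '[[[0,0,0,0,0,3],[0,0,0,0,0,3],[0,0,0,0,0,3]]]'; python3 chk.py
```

```text
time: 8.13
tool_pos: [0.559, -0.1932, 0.3159]
tool_rot: [3.131, 0.009, 2.429]
contact_force: [-0.7, -0.8, -0.5]
opening: 0.0156
t8.13 [ 559.  -193.2  315.9] yaw 139.2 [3.131 0.009] F [-0.7 -0.8 -0.5] T [-0.019 -0.069 -0.071] bottom 165.17
time: 8.43
tool_pos: [0.5591, -0.1932, 0.316]
tool_rot: [3.131, 0.01, 2.588]
contact_force: [-0.2, -0.1, 0.2]
opening: 0.0157
t8.43 [ 559.1 -193.2  316. ] yaw 148.3 [3.131 0.01 ] F [-0.2 -0.1  0.2] T [-0.002 -0.032 -0.02 ] bottom 166.83
```

```bash
cat >> chk.py <<'E'
def arc(im):
    h=cv2.cvtColor(im,cv2.COLOR_BGR2HSV).astype(int)
    w=((h[...,0]<14)&(h[...,1]>170)&(h[...,2]>100)).astype(np.uint8); w[:140]=0;w[250:]=0;w[:,:190]=0;w[:,320:]=0
    return np.round([np.mean([np.where(w[:,c])[0].min() if w[:,c].any() else 0 for c in range(240,271)]),w.sum()],2)
im=viewer.read_camera("wrist");cv2.imwrite("pics/v%05.2f.png"%s['time'],im);print("arc",arc(im),"w5",arc(cv2.imread("pics/w5.png")))
E
python3 chk.py; python3 -m creep '[[[0,0,0,0,0,3],[0,0,0,0,0,3]]]'; python3 chk.py
```

```text
t8.48 [ 559.1 -193.2  316. ] yaw 148.5 [3.131 0.01 ] F [ 0.6 -0.2  0.1] T [ 0.026 -0.122 -0.007] bottom 166.83
arc [ 173.9 3351. ] w5 [ 172.42 3622.  ]
time: 8.75
tool_pos: [0.5591, -0.1932, 0.3159]
tool_rot: [3.131, 0.01, 2.686]
contact_force: [-0.1, 0.1, 0.4]
opening: 0.0154
t8.75 [ 559.1 -193.2  315.9] yaw 153.9 [3.131 0.01 ] F [-0.1  0.1  0.4] T [ 0.019 -0.079 -0.012] bottom 167.0
arc [ 173.87 3283.  ] w5 [ 172.42 3622.  ]
```

```bash
cat > pr.py <<'E'
from h import *
s=robot.observe();m=viewer.camera_model("wrist")
T=np.eye(4);T[:3,:3]=Ro.from_euler('xyz',s['tool_rot']).as_matrix();T[:3,3]=s['tool_pos'];P=T@np.array(m['mount'])
C=np.array([.5585,-.1925]);t=np.linspace(0,6.283,180)
for z in(.133,.129,.125,.120,.115):
  p=proj("wrist",P,m,np.c_[C[0]+.025*np.cos(t),C[1]+.025*np.sin(t),t*0+z]); print(z,p.min(0))
E
python3 pr.py; python3 -m creep '[[[0,0,0,0,0,3],[0,0,0,0,0,3]]]'; python3 chk.py
```

```text
0.133 [210.23322748 189.27108406]
0.129 [211.06685408 187.21706494]
0.125 [211.87012324 185.25139968]
0.12 [212.83378707 182.91035009]
0.115 [213.7550757  180.68924585]
time: 9.02
tool_pos: [0.5592, -0.1932, 0.3159]
tool_rot: [3.131, 0.01, 2.784]
contact_force: [-0.2, 1.0, 1.2]
opening: 0.0157
t9.02 [ 559.2 -193.2  315.9] yaw 159.5 [3.131 0.01 ] F [-0.2  1.   1.2] T [ 0.03  -0.102  0.027] bottom 167.0
arc [ 173.9 3250. ] w5 [ 172.42 3622.  ]
```

```bash
python3 -m creep '[[[0,0,0,0,0,3],[0,0,0,0,0,3]]]'; python3 chk.py;  python3 -m creep '[[[0,0,0,0,0,3],[0,0,0,0,0,3]]]'; python3 chk.py
```

```text
time: 9.28
tool_pos: [0.5592, -0.1932, 0.3159]
tool_rot: [3.13, 0.01, 2.882]
contact_force: [0.2, -0.1, 0.2]
opening: 0.0156
t9.28 [ 559.2 -193.2  315.9] yaw 165.1 [3.13 0.01] F [ 0.2 -0.1  0.2] T [ 0.013 -0.112 -0.02 ] bottom 166.83
arc [ 173.87 3281.  ] w5 [ 172.42 3622.  ]
time: 9.55
tool_pos: [0.5592, -0.1931, 0.3159]
tool_rot: [3.13, 0.01, 2.979]
contact_force: [0.0, 0.8, -0.2]
opening: 0.0155
t9.55 [ 559.2 -193.1  315.9] yaw 170.7 [3.13 0.01] F [ 0.   0.8 -0.2] T [ 0.003 -0.096  0.029] bottom 167.33
arc [ 173.29 3436.  ] w5 [ 172.42 3622.  ]
```

```bash
python3 -m creep '[[[0,0,0,0,0,3],[0,0,0,0,0,3]]]'; python3 chk.py;  python3 -m creep '[[[0,0,0,0,0,3],[0,0,0,0,0,3]]]'; python3 chk.py; python3 -c "
import cv2,numpy as np,glob
f=sorted(glob.glob('pics/v*.png'));g=sorted(glob.glob('pics/c*.png'))
a=[cv2.resize(cv2.imread(x)[150:300,160:360],(400,300)) for x in (f[0],f[-1])];b=[cv2.resize(cv2.imread(x)[125:200,130:230],(400,300)) for x in (g[0],g[-1])]
cv2.imwrite('pics/cmp1.png',np.vstack([np.hstack(a),np.hstack(b)]))"
```

```text
time: 9.82
tool_pos: [0.5592, -0.1931, 0.3158]
tool_rot: [3.13, 0.01, 3.076]
contact_force: [0.3, -0.2, 1.2]
opening: 0.0156
t9.82 [ 559.2 -193.1  315.8] yaw 176.2 [3.13 0.01] F [ 0.3 -0.2  1.2] T [ 0.019 -0.141  0.031] bottom 169.0
arc [ 171.29 3213.  ] w5 [ 172.42 3622.  ]
time: 10.08
tool_pos: [0.5593, -0.1931, 0.3158]
tool_rot: [3.13, 0.01, -3.11]
contact_force: [-0.2, -0.7, -0.1]
opening: 0.0155
t10.08 [ 559.3 -193.1  315.8] yaw -178.2 [3.13 0.01] F [-0.2 -0.7 -0.1] T [ 0.074 -0.142  0.008] bottom 168.83
arc [ 171.32 3459.  ] w5 [ 172.42 3622.  ]
```

View pics/cmp1.png

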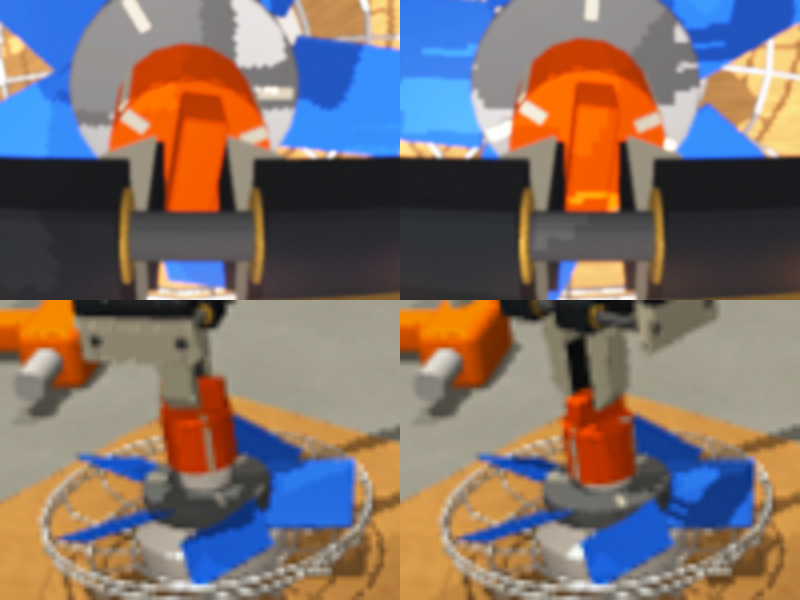

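The left/right pairs show the nut lower on the right (rim gap to the disc shrunk, rim row 167→169, wrist arc 174→171), so it dropped near yaw 173°. Now forward, lowering the fork.

```bash
python3 -m creep '[[[0,0,-3,0,0,-2],[0,0,-3,0,0,-4],[0,0,-2,0,0,-5],[0,0,-0.4,0,0,-5],[0,0,-0.4,0,0,-5]]]'; python3 chk.py;  python3 -m creep '[[[0,0,-0.4,0,0,-6],[0,0,-0.4,0,0,-6]]]'; python3 chk.py
```

```text
time: 10.6
tool_pos: [0.5594, -0.1932, 0.3071]
tool_rot: [3.131, 0.011, 2.769]
contact_force: [-0.6, -0.5, 1.2]
opening: 0.0157
t10.60 [ 559.4 -193.2  307.1] yaw 158.6 [3.131 0.011] F [-0.6 -0.5  1.2] T [-0.025 -0.065 -0.005] bottom 169.33
arc [ 172.61 3368.  ] w5 [ 172.42 3622.  ]
time: 10.87
tool_pos: [0.5594, -0.1933, 0.3065]
tool_rot: [3.131, 0.011, 2.56]
contact_force: [-0.7, -1.2, 1.1]
opening: 0.0153
t10.87 [ 559.4 -193.3  306.5] yaw 146.7 [3.131 0.011] F [-0.7 -1.2  1.1] T [-0.034 -0.063  0.005] bottom 170.0
arc [ 172.55 3493.  ] w5 [ 172.42 3622.  ]
```

Turning freely and descending. Continue.

```bash
python3 -m creep '[[[0,0,-0.4,0,0,-6],[0,0,-0.4,0,0,-6],[0,0,-0.4,0,0,-6],[0,0,-0.4,0,0,-6]]]'; python3 chk.py;  python3 -m creep '[[[0,0,-0.4,0,0,-6],[0,0,-0.4,0,0,-6],[0,0,-0.4,0,0,-6],[0,0,-0.4,0,0,-6]]]'; python3 chk.py
```

```text
time: 11.3
tool_pos: [0.5593, -0.1935, 0.3052]
tool_rot: [3.132, 0.012, 2.148]
contact_force: [-0.8, -0.5, -1.3]
opening: 0.0159
t11.30 [ 559.3 -193.5  305.2] yaw 123.0 [3.132 0.012] F [-0.8 -0.5 -1.3] T [-0.06  -0.073  0.075] bottom 170.5
arc [ 172.55 3642.  ] w5 [ 172.42 3622.  ]
time: 11.73
tool_pos: [0.5592, -0.1936, 0.3039]
tool_rot: [3.132, 0.012, 1.744]
contact_force: [-0.8, 0.0, 1.3]
opening: 0.0156
t11.73 [ 559.2 -193.6  303.9] yaw 99.9 [3.132 0.012] F [-0.8  0.   1.3] T [-0.037  0.011  0.013] bottom 169.5
arc [ 172.55 3627.  ] w5 [ 172.42 3622.  ]
```

```bash
python3 -m creep '[[[0,0,-0.4,0,0,-6],[0,0,-0.4,0,0,-6],[0,0,-0.4,0,0,-6],[0,0,-0.4,0,0,-6]]]'; python3 chk.py;  python3 -m creep '[[[0,0,-0.4,0,0,-5],[0,0,-0.4,0,0,-5],[0,0,-0.4,0,0,-5]]]'; python3 chk.py
```

```text
time: 12.17
tool_pos: [0.559, -0.1938, 0.3026]
tool_rot: [3.133, 0.012, 1.345]
contact_force: [-0.0, 0.0, 0.3]
opening: 0.0155
t12.17 [ 559.  -193.8  302.6] yaw 77.1 [3.133 0.012] F [-0.   0.   0.3] T [-0.118  0.113  0.013] bottom 170.0
arc [ 173.03 3607.  ] w5 [ 172.42 3622.  ]
time: 12.52
tool_pos: [0.5589, -0.1938, 0.3016]
tool_rot: [3.133, 0.012, 1.105]
contact_force: [-1.4, -0.3, 0.7]
opening: 0.0156
t12.52 [ 558.9 -193.8  301.6] yaw 63.3 [3.133 0.012] F [-1.4 -0.3  0.7] T [-0.085  0.144  0.018] bottom 170.33
arc [ 173.26 3388.  ] w5 [ 172.42 3622.  ]
```

```bash
python3 -m creep '[[[0,0,-0.3,0,0,-5],[0,0,-0.3,0,0,-5],[0,0,-0.3,0,0,-5]]]'; python3 chk.py;  python3 -m creep '[[[0,0,-0.4,0,0,-5],[0,0,-0.4,0,0,-5]]]'; python3 chk.py
```

```text
time: 12.87
tool_pos: [0.5587, -0.1937, 0.3009]
tool_rot: [3.134, 0.012, 0.862]
contact_force: [-1.1, -0.1, 1.1]
opening: 0.0156
t12.87 [ 558.7 -193.7  300.9] yaw 49.4 [3.134 0.012] F [-1.1 -0.1  1.1] T [-0.109  0.121  0.003] bottom 170.33
arc [ 173.65 3078.  ] w5 [ 172.42 3622.  ]
time: 13.13
tool_pos: [0.5587, -0.1937, 0.3001]
tool_rot: [3.134, 0.012, 0.702]
contact_force: [-1.4, 0.3, 0.7]
opening: 0.0157
t13.13 [ 558.7 -193.7  300.1] yaw 40.2 [3.134 0.012] F [-1.4  0.3  0.7] T [-0.082  0.213 -0.022] bottom 171.5
arc [ 174.16 2843.  ] w5 [ 172.42 3622.  ]
```

```bash
for i in 1; do python3 -m creep '[[[0,0,-0.4,0,0,-5],[0,0,-0.3,0,0,-5]]]'; python3 chk.py; done; python3 -m creep '[[[0,0,-0.3,0,0,-4]]]'; python3 chk.py; python3 -m creep '[[[0,0,-0.3,0,0,-4]]]'; python3 chk.py
```

```text
time: 13.4
tool_pos: [0.5587, -0.1935, 0.2993]
tool_rot: [3.135, 0.012, 0.542]
contact_force: [-1.7, -0.5, 1.0]
opening: 0.0158
t13.40 [ 558.7 -193.5  299.3] yaw 31.0 [3.135 0.012] F [-1.7 -0.5  1. ] T [0.029 0.156 0.087] bottom 172.0
arc [ 174.65 2679.  ] w5 [ 172.42 3622.  ]
time: 13.58
tool_pos: [0.5587, -0.1935, 0.299]
tool_rot: [3.135, 0.012, 0.481]
contact_force: [-1.1, 0.9, 0.5]
opening: 0.0156
t13.58 [ 558.7 -193.5  299. ] yaw 27.6 [3.135 0.012] F [-1.1  0.9  0.5] T [ 0.048  0.12  -0.013] bottom 172.17
arc [ 175.03 2613.  ] w5 [ 172.42 3622.  ]
time: 13.77
tool_pos: [0.5587, -0.1934, 0.2987]
tool_rot: [3.135, 0.012, 0.416]
contact_force: [-0.9, 0.2, 0.9]
opening: 0.0156
t13.77 [ 558.7 -193.4  298.7] yaw 23.8 [3.135 0.012] F [-0.9  0.2  0.9] T [0.088 0.208 0.049] bottom 172.17
arc [ 175.06 2622.  ] w5 [ 172.42 3622.  ]
```

```bash
python3 -m creep '[[[0,0,0,0,0,-3]]]'; python3 chk.py; python3 -m creep '[[[0,0,0,0,0,-3]]]'; python3 chk.py; python3 -c "
from h import *
a=[cv2.resize(viewer.read_camera('wrist')[150:300,160:360],(400,300)),cv2.resize(viewer.read_camera('scene')[125:200,130:230],(400,300))]
cv2.imwrite('pics/cmp2.png',np.hstack(a))"
```

```text
time: 13.95
tool_pos: [0.5587, -0.1934, 0.2986]
tool_rot: [3.135, 0.012, 0.367]
contact_force: [-0.0, 0.1, -1.1]
opening: 0.0157
t13.95 [ 558.7 -193.4  298.6] yaw 21.0 [3.135 0.012] F [-0.   0.1 -1.1] T [0.019 0.072 0.015] bottom 172.17
arc [ 175.35 2570.  ] w5 [ 172.42 3622.  ]
time: 14.13
tool_pos: [0.5588, -0.1933, 0.2986]
tool_rot: [3.135, 0.012, 0.318]
contact_force: [-0.4, -0.7, 1.0]
opening: 0.0152
t14.13 [ 558.8 -193.3  298.6] yaw 18.2 [3.135 0.012] F [-0.4 -0.7  1. ] T [ 0.019  0.139 -0.025] bottom 172.17
arc [ 175.26 2581.  ] w5 [ 172.42 3622.  ]
```

View pics/cmp2.png

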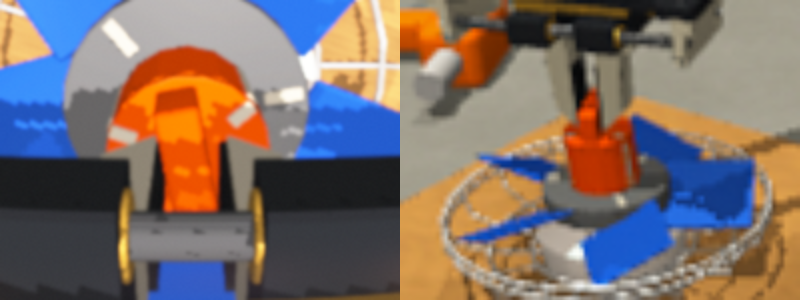

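```bash
for i in 1; do python3 -m creep '[[[0,0,0,0,0,-3]]]'; python3 chk.py; done; python3 -m creep '[[[0,0,0,0,0,-3]]]'; python3 chk.py; python3 -m creep '[[[0,0,0,0,0,-3]]]'; python3 chk.py
```

```text
time: 14.42
tool_pos: [0.5588, -0.1934, 0.2985]
tool_rot: [3.135, 0.012, 0.268]
contact_force: [-1.8, 0.1, -0.5]
opening: 0.0157
t14.42 [ 558.8 -193.4  298.5] yaw 15.3 [3.135 0.012] F [-1.8  0.1 -0.5] T [-0.022  0.122 -0.044] bottom 172.17
arc [ 175.26 2574.  ] w5 [ 172.42 3622.  ]
time: 14.6
tool_pos: [0.5588, -0.1934, 0.2985]
tool_rot: [3.135, 0.012, 0.217]
contact_force: [-1.6, 1.2, 0.4]
opening: 0.0159
t14.60 [ 558.8 -193.4  298.5] yaw 12.5 [3.135 0.012] F [-1.6  1.2  0.4] T [0.085 0.164 0.049] bottom 172.17
arc [ 175.19 2571.  ] w5 [ 172.42 3622.  ]
time: 14.78
tool_pos: [0.5588, -0.1934, 0.2985]
tool_rot: [3.135, 0.012, 0.167]
contact_force: [-0.1, -0.2, 0.2]
opening: 0.0154
t14.78 [ 558.8 -193.4  298.5] yaw 9.6 [3.135 0.012] F [-0.1 -0.2  0.2] T [0.088 0.134 0.016] bottom 172.33
arc [ 175.19 2567.  ] w5 [ 172.42 3622.  ]
```

```bash
cat > tq.py <<'E'
from h import *
v=[]
for i in range(4): v.append(robot.observe()['torque'][2]); im=viewer.read_camera('wrist')
print("Tz",np.round(v,3),np.mean(v).round(3))
E
python3 -m creep '[[[0,0,0,0,0,-2]]]'; python3 tq.py; python3 chk.py; python3 -m creep '[[[0,0,0,0,0,-2]]]'; python3 tq.py; python3 chk.py
```

```text
time: 14.97
tool_pos: [0.5587, -0.1934, 0.2985]
tool_rot: [3.135, 0.012, 0.135]
contact_force: [-1.4, -0.5, 0.0]
opening: 0.0151
Tz [0.013 0.063 0.008 0.031] 0.029
t15.17 [ 558.8 -193.4  298.5] yaw 7.7 [3.135 0.012] F [-0.6  1.  -0.4] T [ 0.04   0.147 -0.016] bottom 172.33
arc [ 175.19 2557.  ] w5 [ 172.42 3622.  ]
time: 15.35
tool_pos: [0.5587, -0.1934, 0.2985]
tool_rot: [3.135, 0.012, 0.099]
contact_force: [-0.9, 0.1, 0.4]
opening: 0.0151
Tz [0.01  0.039 0.027 0.003] 0.02
t15.55 [ 558.7 -193.4  298.5] yaw 5.7 [3.135 0.012] F [-0.5 -0.  -0.9] T [0.085 0.197 0.05 ] bottom 172.33
arc [ 175.19 2541.  ] w5 [ 172.42 3622.  ]
```

```bash
python3 -m creep '[[[0,0,0,0,0,0],[0,0,0,0,0,0],[0,0,0,0,0,0]]]' 0.3; python3 -m creep '[[[0,0,20,0,0,0],[0,0,35,0,0,0],[-20,0,35,0,0,0],[-20,0,0,0,0,0],[0,0,0,0,0,0]]]'
python3 - <<'E'
from h import *
im,P,m=snap("wrist","pics/w6.png"); a,_,_=snap("scene","pics/s6.png");b,_,_=snap("top","pics/t6.png")
ms=viewer.camera_model("scene");Ps=np.array(ms['pose'])
hsv=cv2.cvtColor(a,cv2.COLOR_BGR2HSV).astype(int)
w=(hsv[...,0]<14)&(hsv[...,1]>190)&(hsv[...,2]>100);w[:140]=0;w[180:]=0;w[:,:165]=0;w[:,195:]=0
t=np.linspace(0,6.283,72);C=[.5587,-.1925]
for zf in(.075,.079):
  q=proj("scene",Ps,ms,np.c_[C[0]+.025*np.cos(t),C[1]+.025*np.sin(t),t*0+zf]);print(zf,"pred bottom",q[:,1].max())
r=np.where(w.any(1))[0];print("orange rows",r[[0,-1]], "top pred",proj("scene",Ps,ms,[[C[0],C[1],.137]]))
cv2.imwrite("pics/f.png",np.vstack([np.hstack([cv2.resize(a[125:200,130:230],(400,300)),cv2.resize(im[60:285,100:400],(400,300))]),np.hstack([cv2.resize(b[60:320,90:480],(400,267))]*2)])[:600])
E
```

```text
time: 15.9
tool_pos: [0.5591, -0.1935, 0.2988]
tool_rot: [3.135, 0.01, 0.1]
contact_force: [-0.1, 0.5, -0.4]
opening: 0.0298
time: 16.32
tool_pos: [0.5181, -0.193, 0.3904]
tool_rot: [3.136, 0.013, 0.102]
contact_force: [1.0, 0.4, -1.1]
opening: 0.0317
0.075 pred bottom 174.08178317326414
0.079 pred bottom 172.84609337466762
orange rows [147 173] top pred [[178.41337816 150.39675722]]
```

View pics/f.png

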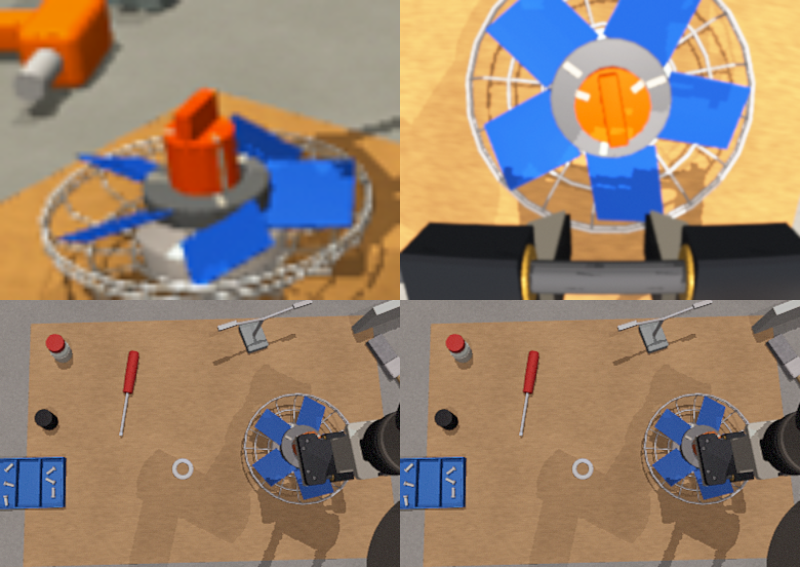

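```bash
python3 -c "
from cell import robot
print(robot.hand_in(), robot.observe()['time'])"
```

```text
the job is handed in; nothing more can be done
the job is handed in; nothing more can be done
```

The nut is on the collar and, as far as I can measure, fully down on the grey hub. I've handed the job in; hand-in reports no verdict.

**What I did**
- I gripped the wing nut by its bar and set it level on the lands with its marks in line with the hub's.
- With the fingers about 3.5 mm wider than the bar, I turned it counter-clockwise until it dropped. That came after roughly 55° of tool turn.
- I then turned it clockwise about 176° of tool turn, until the cameras showed it sinking no further.
- I opened the fingers and backed the arm off. The simulated clock read about 16 s at that point.

**What the last checks showed**
- **Height:** In the scene camera the rim had come down about 5.4 px since the lands, against 5.6 px predicted for 18 mm. That agrees to about 1 mm. The wrist view showed no change over the last turning steps.
- **Angle:** By my estimate the nut is 5–15° past where its rim meets the disc, which is short of the hard stop.
- **Force:** I saw no torque above about 0.09 N m in any one reading while turning; these readings swing by about ±0.05 N m. Averaged readings at the end were 0.02–0.03 N m. One brief push of about 10 N came while lowering it onto the collar, and another as it settled on the lands.
- **Bystanders:** The final top view shows the screwdriver, can and washer where they were.

**Weaker points**
- I saw the drop in the pictures; I did not feel it as force.
- The scene camera's row reading jittered by up to about 2 px between steps, so on its own it would not settle the height.
- I did not search for the hard stop.

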